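# Tip the sweeps box's cup so the worn polishing wheels drop into the box

## Task

Worn polishing wheels are saved for the refiner: three of them lie in the tipping cup of the green sweeps box. Push the cup's red pad under the hood, past the catch and on over until all three wheels have dropped into the box, then back away and let the cup swing back by itself until it is fully home. Leave the other things on the bench where they are.

Things in the scene. Friction and masses are not known exactly. Their poses are not given: they have to be found in the camera images.
- sweeps_box: fixed green box with clear side panes, 204 x 124 mm, 300 mm high. Origin on the bench straight under the cup's axle; +x is the way the cup tips, z up. In its frame: outer front wall at x = -67 mm, 55 mm high; inside x -63 to 133, y -58 to 58 mm, floor 5 mm up. Axle cheeks (y = +-60 mm) are 120 mm high; a spring catch stands outside the +y cheek, to y = 81 mm
- hood_edge (a point): middle of the lower front edge of the hood that covers the box behind the cup: 34 mm toward the box's +x from the axle and 198 mm above the bench; its apron and pane rise from there to the roof at 299 mm. A tool pointing straight down meets them before the cup is far enough over: lean it about 40 degrees, fingers pointing down and toward the box's +x
- feed_cup (a joint): angle (rad) of the aluminium cup about its axle, along the box's y, 100 mm above the bench: 0 upright and home, grows as its top moves toward the box's +x, stop at 1.75. The catch resists over the first 0.25 rad (about 8 to 11 N at the red pad), then only a return spring (3 to 10 N), which brings the cup home from any angle when let go. The wheels slide out at about 1.15 to 1.4 rad
- push_pad (a point): middle of the front face of the red pad (34 mm wide and high) on the 40 mm wide paddle above the cup's front wall; it turns with the cup. At home it lies 52 mm before (box -x) and 50 mm above the axle, 150 mm above the bench, and faces the box's -x. The paddle's top is 174 mm high. Beware of the lamp pole 0.33 m ahead and 0.11 m left of the robot's base, 0.9 m high: keep the arm left of it
- wheel_a: small dark polishing wheel, 25 mm across and 8 mm thick, lying in the cup (cup floor 80 mm above the bench); origin at the centre of its underside
- wheel_b: black rubber polishing wheel, 23 mm across and 10 mm thick, lying in the cup; origin at the centre of its underside
- wheel_c: small dark polishing wheel like wheel_a, 25 mm across and 8 mm thick, lying in the cup; origin at the centre of its underside
- round_tin: bystander: flat round aluminium tin, 39 mm across, 13 mm high, loose on the bench; origin at the centre of its underside
- lens_dome: bystander: grey loupe standing on its rim, 31 mm across, 22 mm high, loose on the bench; origin at the centre of its underside
- graver_box: bystander: dark wooden block, 55 x 119 x 39 mm, loose on the bench; origin at the centre of its underside

How it is judged:
On the way:
1. the cup is pushed past its catch and tipped over (value of joint feed_cup above 1 rad), for 0.05 s.
At the end, for the whole second after the job is handed in: All three wheels lie at rest inside the sweeps box (within its walls, less than 50 mm above the bench, slower than 0.03 m/s) and the cup is home and still (less than 0.1 rad from upright) (x of wheel_a in the frame of sweeps_box between -0.063 and 0.133 m and y of wheel_a in the frame of sweeps_box between -0.058 and 0.058 m and height (world z) of each of wheel_a, wheel_b, wheel_c below 0.05 m and linear speed of each of wheel_a, wheel_b, wheel_c below 0.03 m/s and x of wheel_b in the frame of sweeps_box between -0.063 and 0.133 m and y of wheel_b in the frame of sweeps_box between -0.058 and 0.058 m and x of wheel_c in the frame of sweeps_box between -0.063 and 0.133 m and y of wheel_c in the frame of sweeps_box between -0.058 and 0.058 m and value of joint feed_cup below 0.1 rad and velocity of joint feed_cup below 0.1 rad/s); the robot touches nothing.
It fails at once if a bystander (round tin) is moved by more than 20 mm (distance of round_tin from where it was at the start of the episode above 0.02 m).
It fails at once if a bystander (lens dome) is moved by more than 20 mm (distance of lens_dome from where it was at the start of the episode above 0.02 m).
It fails at once if a bystander (graver box) is moved by more than 20 mm (distance of graver_box from where it was at the start of the episode above 0.02 m).
It also fails if it takes over 35 s, if anything falls off the work surface, if the arm or the gripper's body presses on something with over 40 N, if the wrist force passes 120 N, or if a joint passes its speed limit or range.

## Robot

A 6-joint arm with a two-finger parallel gripper is mounted at the origin on a cart in front of the work surface, level with it; the furniture and walls round the work are solid. World frame = base frame: x ahead of the robot, y to its left, z up, the work surface at z = 0. Lengths are in m, angles in rad, forces in N, time in s.
With the tool pointing down it reaches from about 0.35 to 1 m from the base axis. Payload 7.1 kg.
Tool frame: the origin (TCP) lies at the very end of the fingers, on their centre line; the grasp point (between the pads) lies env.grasp_offset behind it (env.grasp_offset is the distance from the TCP to the grasp point, in m); x points along the fingers, z is the direction in which the jaws open and shut, and the axes are right-handed (so a half turn about x gives the same grasp; the last joint's range is limited). The gripper opens to 85 mm and grips with 20 to 120 N. Pads are 22 mm wide; open, the fingers measure 114 mm over their backs; the gripper's body (76 mm by 85 mm) begins 54 mm behind the grasp point. The pads swing forward as they close: fully open they stand 13 mm farther back than shut.
Start: joints at [1.237, 0.423, 1.63, -0, 1.089, -0.019], TCP at [0.193, 0.594, 0.231] pointing down, gripper open.
Joint ranges: [-3, 3], [-0.9, 2.11], [0.09, 2.58], [-1.31, 4.45], [0.11, 2.69], [-2.54, 2.54]. Speed limits (rad/s): [2.39, 2.39, 3.01, 3.14, 3.14, 3.14].

## Interface

Orientations are given as a 3x3 rotation matrix whose columns are the frame's x, y, z axes.
In Python, from rig import env gives the robot as it stands.
- The arm moves only by the tool play_rows, never from a script. Its argument "motion" is a list of rows, each an object of numbers: "dx", "dy", "dz": the shift along the world's x, y, z in cm; "spin": the turn about the world's z in degrees. In form: [{"dx": .., "dy": .., "dz": .., "spin": ..}, ...]. A call has 1 to 12 rows; each row is the pose to reach, as a shift and turn from the pose measured when the call began; what a row does not reach only later rows make up. A row lasts 1/10 s, in which the tool goes at most 50 mm and 8.59 degrees, less where a joint would pass 70% of its speed; a pose out of reach is approached as far as the arm can. A call with a gripper value outside its range is refused whole. "claw" is the opening, from 0 (shut) to 1 (fully open), set as the call begins (left out, the last holds). The fingers move at their own pace and stop on an object; "force" is the grip in N (left out, the last holds). Time passes only in rows, so rows that repeat a pose let the fingers close. It gives the time, the measured TCP pose, the force and the opening at its end, in the units of the state.
- env.get_obs(): the state, without advancing time (a new reading comes with each control period).
- env.capture(name): name is "side" or "top" or "wrist"; returns the picture (384x512x3 uint8, blue, green, red); there is no depth.
- env.camera_model(name): a dict with "fx", "fy", "cx", "cy" (pixels), "view" (4x4, takes a point from world to camera coordinates). Camera axes: x right, y down, z forward; pixel columns grow to the right and rows downward; lengths in m; the calibration is good to about 2 mm. A picture is of the moment at which its call begins: read the wrist's pose just before it. camera_model takes no time and is no camera call; for the wrist camera it gives the pose at the moment of the call.
- env.hand_in(): hands the job in, once; it reports no verdict.
The state is a dict: "time_s": time; "joint_positions": joint angles; "qd": joint speeds; "effort": joint torques, N m; "eef_pos": TCP position; "tcp_rot": TCP orientation; "force": force on the tool from outside, world axes, zero at the start; "moment": the same for the moment, N m; "gripper_width": opening from 0.0 (shut) to 1.0 (fully open).
Only numpy, scipy, OpenCV 4.12 (cv2) and the standard library are available. Lean on these libraries where they do the work, as an engineer would, in place of code of your own. Each camera call takes 0.05 s, during which the arm holds its last target.

## Working session

There is one attempt and no reset: what is moved stays moved. The work goes in short steps, Python scripts to look and compute and a tool call to move; the robot and the scene stay as the last step left them, time stands still between calls to the robot, and variables do not carry over. Pictures are saved under pics/ and viewed, and the job is handed in when it is done.

Besides the shell and the picture viewer there is one more tool, called after "Request:" by a JSON object that holds its "method" and its "body", one argument or row to a line. play_rows: Moves the arm, as the interface text tells. Its arguments: {"type":"object","properties":{"motion":{"type":"array","items":{"type":"object","properties":{"dx":{"type":"number"},"dy":{"type":"number"},"dz":{"type":"number"},"spin":{"type":"number"}}}},"claw":{"type":"number"},"force":{"type":"number"}},"required":["motion"]}

```bash
ls; mkdir -p pics; python3 - <<'E'
from rig import env
import cv2,numpy as np
o=env.get_obs();print(o)
for n in("side","top","wrist"):
    cv2.imwrite(f"pics/{n}0.png",env.capture(n)); m=env.camera_model(n); print(n,m["fx"],m["cx"],m["cy"],np.round(m["view"],3).tolist())
E
```

```text
pics
{'time_s': 0.0, 'joint_positions': array([ 1.23700703e+00,  4.23863099e-01,  1.63073607e+00, -1.59438699e-05,
        1.08860236e+00, -1.89981503e-02]), 'qd': array([-0.00093382,  0.00091817, -0.00034432, -0.00199415, -0.00019946,
        0.00037566]), 'effort': array([-2.70731653e-03, -5.57386208e+01, -2.81746459e+01, -1.41589348e-04,
        7.09284941e-03,  8.89752954e-06]), 'eef_pos': array([0.19330081, 0.59375054, 0.2305137 ]), 'tcp_rot': array([[-5.13763054e-04, -9.50863352e-01,  3.09610434e-01],
       [-1.52470783e-03,  3.09610860e-01,  9.50862130e-01],
       [-9.99998706e-01,  1.64523767e-05, -1.60885542e-03]]), 'force': array([ 0.43324427, -0.02572241,  0.42237301]), 'moment': array([0.03233135, 0.02561089, 0.022124  ]), 'gripper_width': 1.0016602234978613}
side 375.0417940563115 254.40591560485953 189.93289404250442 [[-0.994, -0.109, -0.01, 0.577], [-0.061, 0.626, -0.777, 0.078], [0.091, -0.772, -0.629, 0.981], [0.0, 0.0, 0.0, 1.0]]
top 408.04442778627646 263.80307869216745 192.22804066369414 [[0.008, -1.0, 0.003, 0.122], [-0.996, -0.009, -0.085, 0.568], [0.085, -0.002, -0.996, 1.076], [0.0, 0.0, 0.0, 1.0]]
wrist 275.2296065117476 255.28399571184912 188.36393205997445 [[0.311, 0.951, -0.0, -0.623], [0.912, -0.298, 0.284, -0.035], [0.27, -0.088, -0.959, 0.38], [0.0, 0.0, 0.0, 1.0]]
```

View pics/side0.png

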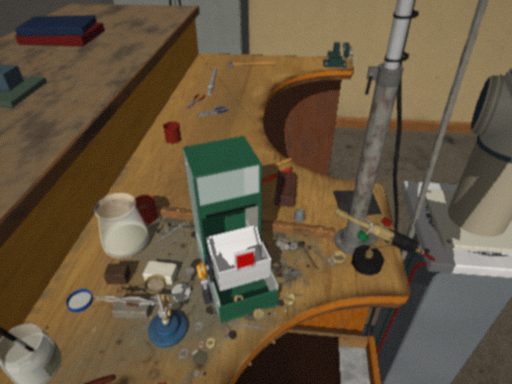

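View pics/top0.png

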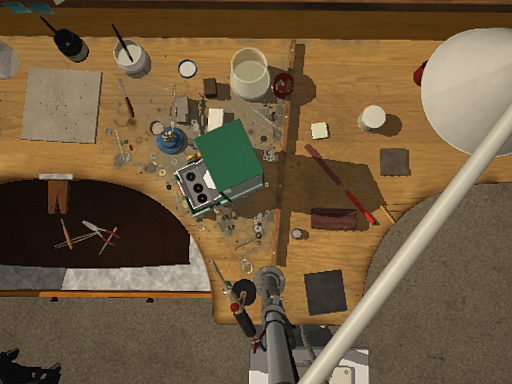

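View pics/wrist0.png

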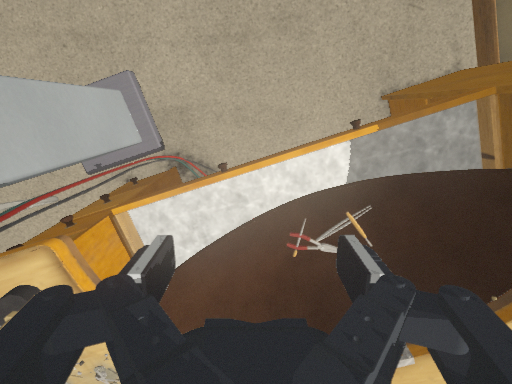

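```bash
python3 - <<'E'
from rig import env
import cv2,numpy as np
print(env.grasp_offset)
a=cv2.imread("pics/side0.png")[130:330,170:300];b=cv2.imread("pics/top0.png")[110:225,165:275]
cv2.imwrite("pics/sz.png",cv2.resize(a,None,fx=3,fy=3,interpolation=cv2.INTER_CUBIC));cv2.imwrite("pics/tz.png",cv2.resize(b,None,fx=5,fy=5,interpolation=cv2.INTER_CUBIC))
m=env.camera_model("wrist")["view"];o=env.get_obs();p=-m[:3,:3].T@m[:3,3];print(o["tcp_rot"].T@(p-o["eef_pos"]))
E
```

```text
0.0187
[-0.14369268  0.07312855 -0.00109172]
```

View pics/sz.png

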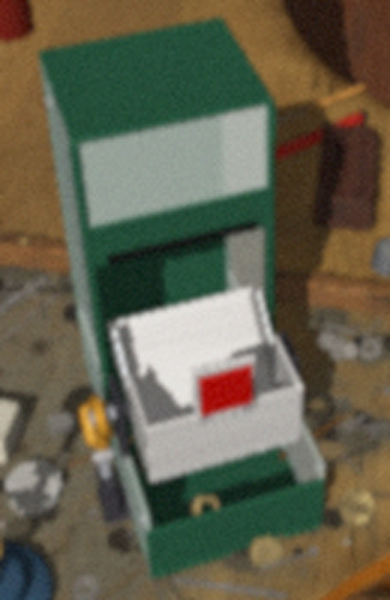

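View pics/tz.png

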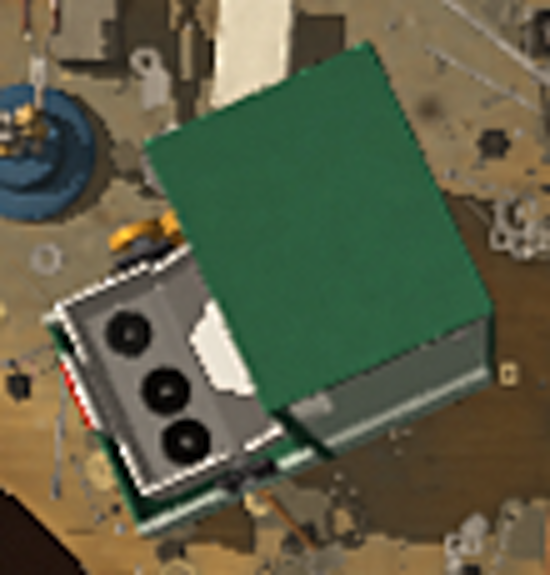

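```bash
cat > h.py <<'E'
from rig import env
import numpy as np
def proj(n,P):
    m=env.camera_model(n);P=np.atleast_2d(P);c=P@m["view"][:3,:3].T+m["view"][:3,3]
    return np.c_[m["fx"]*c[:,0]/c[:,2]+m["cx"],m["fy"]*c[:,1]/c[:,2]+m["cy"]]
def w(p,L):
    L=np.atleast_2d(L);c,s=np.cos(p[2]),np.sin(p[2])
    return np.c_[p[0]+c*L[:,0]-s*L[:,1],p[1]+s*L[:,0]+c*L[:,1],L[:,2]]
E
python3 - <<'E'
from h import *
import cv2
from scipy.optimize import least_squares
S=[(272,105),(78,143),(42,52),(222,20),(152,575),(325,522),(226,390)]
T=[(268,412),(148,145),(370,42),(490,305),(140,533)]
S=np.array(S)/3+[170,130];T=np.array(T)/5+[165,110]
def LS(f,b):return [(f,-.062,.3),(f,.062,.3),(b,.062,.3),(b,-.062,.3),(-.067,.062,0),(-.067,-.062,0),(-.052,0,.15)]
def LT(f,b):return [(f,-.062,.3),(f,.062,.3),(b,.062,.3),(b,-.062,.3),(-.067,-.062,.055)]
f=lambda p:np.r_[proj("side",w(p,LS(p[3],.137)))-S,proj("top",w(p,LT(p[3],.137)))-T].ravel()
r=least_squares(f,[.6,.22,-1.1,.034],loss="soft_l1");p=r.x
print(p,np.round(f(p).reshape(-1,2),1).tolist())
np.save("box.npy",p)
c,s=np.cos(p[2]),np.sin(p[2]);print("xdir",c,s)
a=cv2.imread("pics/top0.png")
for n in("side","top"):
    print(n,proj(n,w(p,[(-.052,0,.15),(.034,0,.198)])))
E
```

```text
[ 0.58155341  0.27611022 -1.12645325  0.03365602] [[1.2, -3.2], [-2.3, -1.7], [-1.6, -1.8], [0.0, -2.7], [0.2, 1.7], [-0.3, 1.5], [0.6, 0.9], [-0.3, 0.9], [-1.4, -0.6], [0.2, -0.9], [1.7, 0.9], [0.3, 0.7]]
xdir 0.4298648370631244 -0.9028932505322507
side [[245.93083474 260.89976966]
 [231.35432124 211.75977025]]
top [[181.66100036 190.13273976]
 [212.01631087 172.36021034]]
```

Request:
{"method": "play_rows", "body": {
  "motion": [
    {"dx": 3, "dy": -1.8, "dz": 0.5, "spin": 4},
    {"dx": 6.5, "dy": -4, "dz": 1, "spin": 9},
    {"dx": 10, "dy": -6, "dz": 1, "spin": 14},
    {"dx": 13.5, "dy": -8, "dz": 1, "spin": 19},
    {"dx": 17, "dy": -10, "dz": 1, "spin": 24},
    {"dx": 20.5, "dy": -12, "dz": 1, "spin": 29},
    {"dx": 24, "dy": -14.5, "dz": 1, "spin": 34},
    {"dx": 27.5, "dy": -17, "dz": 1, "spin": 38},
    {"dx": 31, "dy": -19, "dz": 1, "spin": 42},
    {"dx": 33.2, "dy": -20, "dz": 1, "spin": 43.6},
    {"dx": 33.2, "dy": -20, "dz": 1, "spin": 43.6},
    {"dx": 33.2, "dy": -20, "dz": 1, "spin": 43.6}
  ],
  "claw": 1
}}

```text
time_s: 1.35
eef_pos: [0.5252, 0.3935, 0.2402]
tcp_rot: [[-0.001, -0.903, -0.43], [-0.001, -0.43, 0.903], [-1.0, 0.001, -0.001]]
force: [-0.3, 0.4, 0.1]
gripper_width: 0.993
```

```bash
python3 - <<'E'
from h import *
import cv2
o=env.get_obs();print(o["time_s"],o["joint_positions"],o["eef_pos"],o["tcp_rot"][:,0],o["tcp_rot"][:,2])
print(o["force"])
a=env.capture("side");cv2.imwrite("pics/side1.png",a);cv2.imwrite("pics/side1z.png",cv2.resize(a,(800,600)))
cv2.imwrite("pics/top1.png",env.capture("top"));cv2.imwrite("pics/w1.png",env.capture("wrist"))
E
```

```text
1.35 [ 6.25203832e-01  4.60426669e-01  1.54796323e+00 -9.57685607e-04
  1.13450812e+00 -1.38965494e+00] [0.52524611 0.39347358 0.24018162] [-5.50308405e-04 -1.46766922e-03 -9.99998772e-01] [-0.42997767  0.90283887 -0.00108845]
[-0.26457465  0.40285303  0.06034079]
```

View pics/side1z.png

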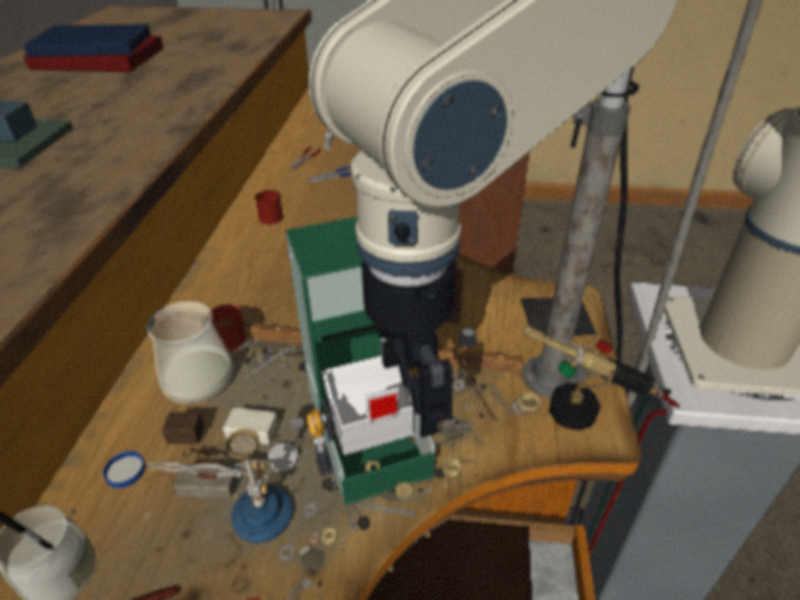

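View pics/top1.png

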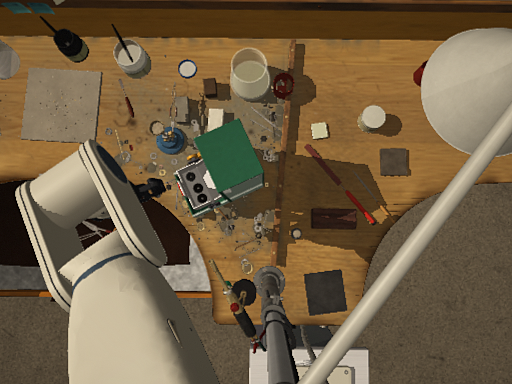

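View pics/w1.png

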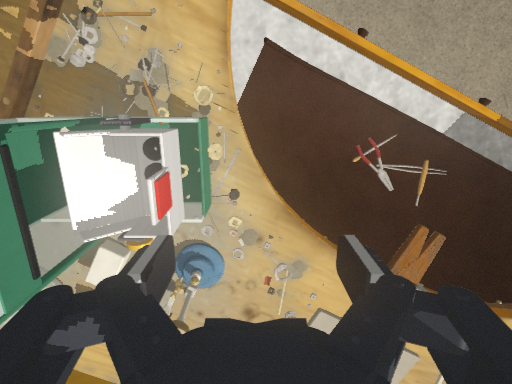

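Request:
{"method": "play_rows", "body": {
  "motion": [
    {"dx": 0, "dy": 2.5, "dz": 2, "spin": 3},
    {"dx": 0.3, "dy": 5.5, "dz": 4, "spin": 6},
    {"dx": 0.6, "dy": 9, "dz": 6, "spin": 10},
    {"dx": 1, "dy": 13, "dz": 8, "spin": 14},
    {"dx": 1.3, "dy": 17, "dz": 10, "spin": 18},
    {"dx": 1.6, "dy": 21, "dz": 13, "spin": 22},
    {"dx": 2, "dy": 24, "dz": 15, "spin": 24.5},
    {"dx": 2, "dy": 26, "dz": 16, "spin": 24.5},
    {"dx": 2, "dy": 26, "dz": 16, "spin": 24.5}
  ],
  "claw": 0
}}

```text
time_s: 2.4
eef_pos: [0.5421, 0.6582, 0.4016]
tcp_rot: [[0.002, -0.638, -0.77], [0.001, -0.77, 0.638], [-1.0, -0.002, -0.001]]
force: [-0.2, 0.1, -0.3]
gripper_width: -0.001
```

```bash
python3 - <<'E'
from h import *
import cv2
o=env.get_obs();print(o["time_s"],o["joint_positions"],o["eef_pos"],o["tcp_rot"])
cv2.imwrite("pics/w2.png",env.capture("wrist"));cv2.imwrite("pics/side2.png",env.capture("side"))
# kin fit
D=[(.6244,.2305,.42386,1.63073),(.6563,.24018,.46043,1.54796),(np.hypot(*o["eef_pos"][:2]),o["eef_pos"][2],*o["joint_positions"][1:3])]
A=[];b=[]
for r,z,a,c in D:
    A+=[[1,0,np.sin(a),np.sin(a+c)],[0,1,np.cos(a),np.cos(a+c)]];b+=[r,z]
print(np.linalg.lstsq(np.array(A),np.array(b),rcond=None))
E
```

```text
2.4 [ 8.68037199e-01  6.99673942e-01  7.95381146e-01 -4.86243984e-04
  1.64444616e+00 -1.58133655e+00] [0.54210242 0.65820034 0.4016156 ] [[ 1.72175331e-03 -6.38273071e-01 -7.69808107e-01]
 [ 1.28244723e-03 -7.69807206e-01  6.38275192e-01]
 [-9.99997695e-01 -2.08619070e-03 -5.06866572e-04]]
(array([-0.13759815, -0.20204008,  0.73794576,  0.51632428]), array([4.88591128e-06]), np.int32(4), array([2.57412591, 2.29132625, 0.32541463, 0.13343585]))
```

View pics/w2.png

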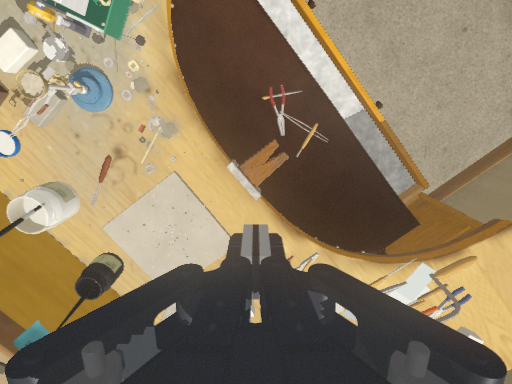

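View pics/side2.png

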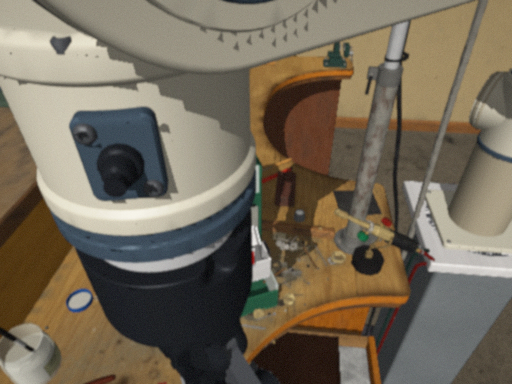

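Request:
{"method": "play_rows", "body": {
  "motion": [
    {"dx": 3, "dy": 3.5, "dz": 0},
    {"dx": 6, "dy": 7, "dz": 0},
    {"dx": 9, "dy": 11, "dz": 0},
    {"dx": 12, "dy": 14.5, "dz": 0},
    {"dx": 15, "dy": 18, "dz": 0},
    {"dx": 18, "dy": 22, "dz": 0},
    {"dx": 20, "dy": 24, "dz": 0},
    {"dx": 20, "dy": 24, "dz": 0}
  ]
}}

```text
$.motion[0]: bad value
```

```bash
python3 - <<'E'
from h import *
o=env.get_obs();print(o["time_s"],o["joint_positions"],o["qd"],o["eef_pos"],o["tcp_rot"])
E
```

```text
2.5 [ 8.65104599e-01  6.98399057e-01  8.01766613e-01 -1.37871006e-03
  1.64352246e+00 -1.58196455e+00] [-0.02308719 -0.00929653  0.03090188 -0.00264414  0.00103637 -0.00254308] [0.54292184 0.65489369 0.39957735] [[-3.12438080e-04 -6.40094931e-01 -7.68295765e-01]
 [-2.48686361e-03 -7.68292929e-01  6.40093580e-01]
 [-9.99996859e-01  2.11063638e-03 -1.35178482e-03]]
```

Every row needs all four keys.

Request:
{"method": "play_rows", "body": {
  "motion": [
    {"dx": 3, "dy": 3.5, "dz": 0, "spin": 0},
    {"dx": 6, "dy": 7, "dz": 0, "spin": 0},
    {"dx": 9, "dy": 11, "dz": 0, "spin": 0},
    {"dx": 12, "dy": 14.5, "dz": 0, "spin": 0},
    {"dx": 15, "dy": 18, "dz": 0, "spin": 0},
    {"dx": 18, "dy": 22, "dz": 0, "spin": 0},
    {"dx": 20, "dy": 24, "dz": 0, "spin": 0},
    {"dx": 20, "dy": 24, "dz": 0, "spin": 0}
  ]
}}

```text
time_s: 3.3
eef_pos: [0.638, 0.769, 0.3583]
tcp_rot: [[0.026, -0.64, -0.768], [0.03, -0.768, 0.64], [-0.999, -0.04, -0.001]]
force: [0.0, -0.0, 0.3]
gripper_width: 0.003
```

```bash
python3 - <<'E'
from h import *
o=env.get_obs();print(o["time_s"],o["joint_positions"],o["qd"],o["eef_pos"],o["tcp_rot"])
E
```

```text
3.3 [ 8.66599793e-01  1.11889939e+00  8.67097080e-02 -1.01793433e-03
  1.89640778e+00 -1.58060782e+00] [-6.58384489e-04  4.76478424e-02 -4.74807425e-03 -7.43663098e-05
 -5.11182596e-02 -1.86320925e-03] [0.63798228 0.7689523  0.35830641] [[ 0.02635045 -0.63965651 -0.76820909]
 [ 0.02952956 -0.7676425   0.64019763]
 [-0.99921652 -0.03955437 -0.00133895]]
```

Request:
{"method": "play_rows", "body": {
  "motion": [
    {"dx": 100, "dy": 120, "dz": 60, "spin": 0},
    {"dx": 100, "dy": 120, "dz": 60, "spin": 0},
    {"dx": 100, "dy": 120, "dz": 60, "spin": 0}
  ]
}}

```text
time_s: 3.6
eef_pos: [0.6445, 0.7765, 0.3656]
tcp_rot: [[0.052, -0.638, -0.768], [0.061, -0.766, 0.64], [-0.997, -0.08, -0.001]]
force: [-0.3, -0.3, -0.2]
gripper_width: 0.002
```

```bash
python3 - <<'E'
from h import *
o=env.get_obs();print(o["time_s"],o["joint_positions"],o["qd"],o["eef_pos"],o["tcp_rot"])
E
```

```text
3.6 [ 8.66365275e-01  1.11243143e+00  8.62831044e-02 -5.45723612e-04
  1.86244087e+00 -1.58067472e+00] [-0.00084999 -0.00477505  0.00367603  0.00086055  0.00460185 -0.00094948] [0.64451727 0.77648503 0.36562632] [[ 0.05243328 -0.6380688  -0.768192  ]
 [ 0.06088698 -0.76577635  0.64021821]
 [-0.99676654 -0.08034163 -0.00130208]]
```

Request:
{"method": "play_rows", "body": {
  "motion": [
    {"dx": 100, "dy": 120, "dz": 80, "spin": 0},
    {"dx": 100, "dy": 120, "dz": 80, "spin": 0}
  ]
}}

```text
time_s: 3.8
eef_pos: [0.6493, 0.782, 0.3794]
tcp_rot: [[0.078, -0.635, -0.768], [0.091, -0.763, 0.64], [-0.993, -0.12, -0.001]]
force: [-0.1, 0.8, 0.9]
gripper_width: -0.001
```

Request:
{"method": "play_rows", "body": {
  "motion": [
    {"dx": 100, "dy": 120, "dz": 80, "spin": 0}
  ]
}}

```text
time_s: 3.9
eef_pos: [0.654, 0.7875, 0.3875]
tcp_rot: [[0.099, -0.633, -0.768], [0.116, -0.759, 0.64], [-0.988, -0.153, -0.001]]
force: [0.2, 0.3, -0.3]
gripper_width: -0.003
```

Request:
{"method": "play_rows", "body": {
  "motion": [
    {"dx": 100, "dy": 120, "dz": 80, "spin": 0}
  ]
}}

```text
time_s: 4.0
eef_pos: [0.659, 0.7934, 0.3961]
tcp_rot: [[0.121, -0.629, -0.768], [0.143, -0.755, 0.64], [-0.982, -0.187, -0.001]]
force: [-0.4, -0.2, 0.5]
gripper_width: 0.001
```

Request:
{"method": "play_rows", "body": {
  "motion": [
    {"dx": 100, "dy": 120, "dz": 80, "spin": 0},
    {"dx": 100, "dy": 120, "dz": 80, "spin": 0}
  ]
}}

```text
time_s: 4.2
eef_pos: [0.6641, 0.7993, 0.4091]
tcp_rot: [[0.146, -0.623, -0.768], [0.173, -0.748, 0.64], [-0.974, -0.227, -0.001]]
force: [0.2, -0.2, 0.2]
gripper_width: 0.002
```

Request:
{"method": "play_rows", "body": {
  "motion": [
    {"dx": 100, "dy": 120, "dz": 80, "spin": 0}
  ]
}}

```text
time_s: 4.3
eef_pos: [0.669, 0.8051, 0.4158]
tcp_rot: [[0.166, -0.618, -0.768], [0.197, -0.742, 0.64], [-0.966, -0.258, -0.001]]
force: [-0.1, 0.0, -0.2]
gripper_width: 0.001
```

Request:
{"method": "play_rows", "body": {
  "motion": [
    {"dx": 100, "dy": 120, "dz": 80, "spin": 0}
  ]
}}

```text
time_s: 4.4
eef_pos: [0.6742, 0.8112, 0.4235]
tcp_rot: [[0.187, -0.612, -0.768], [0.223, -0.735, 0.64], [-0.957, -0.291, -0.001]]
force: [-0.1, -0.1, 0.0]
gripper_width: 0.002
```

Request:
{"method": "play_rows", "body": {
  "motion": [
    {"dx": 100, "dy": 120, "dz": 80, "spin": 0}
  ]
}}

```text
time_s: 4.5
eef_pos: [0.6794, 0.8172, 0.431]
tcp_rot: [[0.208, -0.606, -0.768], [0.248, -0.727, 0.64], [-0.946, -0.323, -0.001]]
force: [0.3, 0.0, -0.2]
gripper_width: -0.0
```

Request:
{"method": "play_rows", "body": {
  "motion": [
    {"dx": 100, "dy": 120, "dz": 80, "spin": 0}
  ]
}}

```text
time_s: 4.6
eef_pos: [0.6845, 0.8234, 0.4385]
tcp_rot: [[0.228, -0.598, -0.768], [0.273, -0.718, 0.64], [-0.935, -0.356, -0.001]]
force: [-0.1, 1.0, -0.0]
gripper_width: 0.002
```

Request:
{"method": "play_rows", "body": {
  "motion": [
    {"dx": 100, "dy": 120, "dz": 80, "spin": 0}
  ]
}}

```text
time_s: 4.7
eef_pos: [0.6898, 0.8296, 0.4458]
tcp_rot: [[0.249, -0.59, -0.768], [0.297, -0.709, 0.64], [-0.922, -0.387, -0.001]]
force: [0.3, -0.0, 0.1]
gripper_width: -0.0
```

Request:
{"method": "play_rows", "body": {
  "motion": [
    {"dx": 100, "dy": 120, "dz": 80, "spin": 0}
  ]
}}

```text
time_s: 4.8
eef_pos: [0.695, 0.8359, 0.453]
tcp_rot: [[0.269, -0.581, -0.768], [0.321, -0.698, 0.64], [-0.908, -0.419, -0.001]]
force: [0.5, 0.0, -0.4]
gripper_width: 0.006
```

Request:
{"method": "play_rows", "body": {
  "motion": [
    {"dx": 100, "dy": 120, "dz": 80, "spin": 0}
  ]
}}

```text
time_s: 4.9
eef_pos: [0.7003, 0.8421, 0.4601]
tcp_rot: [[0.289, -0.571, -0.768], [0.345, -0.686, 0.64], [-0.893, -0.45, -0.001]]
force: [0.2, -1.1, -0.3]
gripper_width: 0.001
```

Request:
{"method": "play_rows", "body": {
  "motion": [
    {"dx": 100, "dy": 120, "dz": 80, "spin": 0}
  ]
}}

```text
time_s: 5.0
eef_pos: [0.7056, 0.8484, 0.467]
tcp_rot: [[0.308, -0.561, -0.768], [0.368, -0.674, 0.64], [-0.877, -0.48, -0.001]]
force: [-0.4, 0.0, 0.3]
gripper_width: -0.005
```

Request:
{"method": "play_rows", "body": {
  "motion": [
    {"dx": 100, "dy": 120, "dz": 80, "spin": 0}
  ]
}}

```text
time_s: 5.1
eef_pos: [0.7108, 0.8546, 0.474]
tcp_rot: [[0.327, -0.55, -0.768], [0.391, -0.661, 0.64], [-0.86, -0.51, -0.001]]
force: [-0.1, -0.4, -0.3]
gripper_width: -0.001
```

Request:
{"method": "play_rows", "body": {
  "motion": [
    {"dx": 100, "dy": 120, "dz": 80, "spin": 0}
  ]
}}

```text
time_s: 5.2
eef_pos: [0.7161, 0.8607, 0.4808]
tcp_rot: [[0.346, -0.539, -0.768], [0.414, -0.647, 0.64], [-0.842, -0.539, -0.001]]
force: [-0.2, 0.5, -0.1]
gripper_width: -0.0
```

Request:
{"method": "play_rows", "body": {
  "motion": [
    {"dx": 100, "dy": 120, "dz": 80, "spin": 0}
  ]
}}

```text
time_s: 5.3
eef_pos: [0.7212, 0.8669, 0.4876]
tcp_rot: [[0.364, -0.527, -0.768], [0.435, -0.633, 0.64], [-0.824, -0.567, -0.001]]
force: [0.1, 0.3, 0.0]
gripper_width: -0.002
```

Request:
{"method": "play_rows", "body": {
  "motion": [
    {"dx": 100, "dy": 120, "dz": 80, "spin": 0}
  ]
}}

```text
time_s: 5.4
eef_pos: [0.7263, 0.8729, 0.4943]
tcp_rot: [[0.381, -0.514, -0.768], [0.456, -0.618, 0.64], [-0.804, -0.595, -0.001]]
force: [-0.7, 0.4, -0.4]
gripper_width: 0.0
```

Request:
{"method": "play_rows", "body": {
  "motion": [
    {"dx": 100, "dy": 120, "dz": 80, "spin": 0}
  ]
}}

```text
time_s: 5.5
eef_pos: [0.7314, 0.8789, 0.501]
tcp_rot: [[0.398, -0.501, -0.768], [0.477, -0.602, 0.64], [-0.784, -0.621, -0.001]]
force: [-0.5, 0.5, 0.5]
gripper_width: -0.001
```

Request:
{"method": "play_rows", "body": {
  "motion": [
    {"dx": 100, "dy": 120, "dz": 80, "spin": 0}
  ]
}}

```text
time_s: 5.6
eef_pos: [0.7363, 0.8848, 0.5076]
tcp_rot: [[0.415, -0.488, -0.768], [0.497, -0.586, 0.64], [-0.762, -0.647, -0.001]]
force: [-0.3, 0.3, -0.1]
gripper_width: -0.001
```

```bash
python3 - <<'E'
from h import *
o=env.get_obs();print(o["time_s"],o["joint_positions"],o["eef_pos"],o["tcp_rot"])
x=o["tcp_rot"][:,0];print(np.degrees(np.arctan2(x[1],x[0])),np.degrees(np.arccos(-x[2])))
print(np.degrees(np.load("box.npy")[2]))
E
```

```text
5.6 [ 0.86460919  1.03845132  0.0871009   0.00713906  1.31230561 -1.58198308] [0.73625682 0.88475752 0.50761104] [[ 0.41464975 -0.48759591 -0.76832012]
 [ 0.49678842 -0.58610384  0.64006527]
 [-0.76240859 -0.64709544 -0.00079581]]
50.149576018722 40.323003775210964
-64.5410173298333
```

Request:
{"method": "play_rows", "body": {
  "motion": [
    {"dx": -3, "dy": -3.5, "dz": -1, "spin": 0},
    {"dx": -6, "dy": -7, "dz": -2, "spin": -3},
    {"dx": -9, "dy": -10.5, "dz": -3, "spin": -8},
    {"dx": -12, "dy": -14, "dz": -4, "spin": -14},
    {"dx": -15, "dy": -17.5, "dz": -5, "spin": -20},
    {"dx": -18, "dy": -21, "dz": -6, "spin": -26},
    {"dx": -21, "dy": -24.5, "dz": -7, "spin": -32},
    {"dx": -24, "dy": -28, "dz": -8, "spin": -38},
    {"dx": -27, "dy": -31, "dz": -9, "spin": -44},
    {"dx": -28.6, "dy": -33.5, "dz": -9, "spin": -50},
    {"dx": -28.6, "dy": -33.5, "dz": -9, "spin": -56},
    {"dx": -28.6, "dy": -33.5, "dz": -9, "spin": -60}
  ]
}}

```text
time_s: 6.8
eef_pos: [0.4488, 0.5492, 0.4181]
tcp_rot: [[0.638, -0.751, 0.172], [-0.111, 0.131, 0.985], [-0.762, -0.647, 0.0]]
force: [0.1, 1.3, 0.0]
gripper_width: 0.002
```

```bash
python3 - <<'E'
from h import *
o=env.get_obs();print(o["time_s"],o["joint_positions"],o["eef_pos"])
x=o["tcp_rot"][:,0];print(np.degrees(np.arctan2(x[1],x[0])),np.degrees(np.arccos(-x[2])))
E
```

```text
6.8 [ 1.13675814  0.33740628  1.48583449 -0.73153606  1.21048518 -0.03077795] [0.44882128 0.54916244 0.41812378]
-9.872106850273829 40.32778012223565
```

Request:
{"method": "play_rows", "body": {
  "motion": [
    {"dx": 1, "dy": -2, "dz": -2, "spin": -6},
    {"dx": 2, "dy": -4, "dz": -4, "spin": -13},
    {"dx": 3, "dy": -6, "dz": -7, "spin": -20},
    {"dx": 4, "dy": -8, "dz": -10, "spin": -27},
    {"dx": 5, "dy": -10, "dz": -13, "spin": -34},
    {"dx": 6, "dy": -12, "dz": -16, "spin": -41},
    {"dx": 7, "dy": -14, "dz": -18, "spin": -48},
    {"dx": 7.2, "dy": -14.7, "dz": -20, "spin": -54.7},
    {"dx": 7.2, "dy": -14.7, "dz": -20, "spin": -54.7},
    {"dx": 7.2, "dy": -14.7, "dz": -20, "spin": -54.7}
  ]
}}

```text
time_s: 7.8
eef_pos: [0.5212, 0.4025, 0.2182]
tcp_rot: [[0.279, -0.329, 0.902], [-0.583, 0.688, 0.431], [-0.763, -0.647, 0.0]]
force: [0.3, 0.7, -0.2]
gripper_width: 0.003
```

```bash
cat > st.py <<'E'
from h import *
import cv2,sys
o=env.get_obs();print(o["time_s"],o["joint_positions"],o["eef_pos"],o["force"])
x=o["tcp_rot"][:,0];print(np.degrees(np.arctan2(x[1],x[0])),np.degrees(np.arccos(-x[2])))
p=np.load("box.npy");c,s=np.cos(p[2]),np.sin(p[2]);d=o["eef_pos"][:2]-p[:2];print("box xy",d@[c,s],d@[-s,c],o["eef_pos"][2])
for n in sys.argv[2:]:
    a=env.capture(n);cv2.imwrite(f"pics/{n}{sys.argv[1]}.png",cv2.resize(a,(800,600),interpolation=cv2.INTER_CUBIC))
E
python3 st.py 5 side top wrist
```

```text
7.8 [ 0.90700638  0.65750858  1.43905417 -0.62463612  1.43620721  0.67369357] [0.52119174 0.40251131 0.21816333] [ 0.34380507  0.71974705 -0.16092905]
-64.40814800956723 40.30459601121639
box xy -0.14007404824612596 -0.00016476426063457422 0.2181633342218311
```

View pics/side5.png

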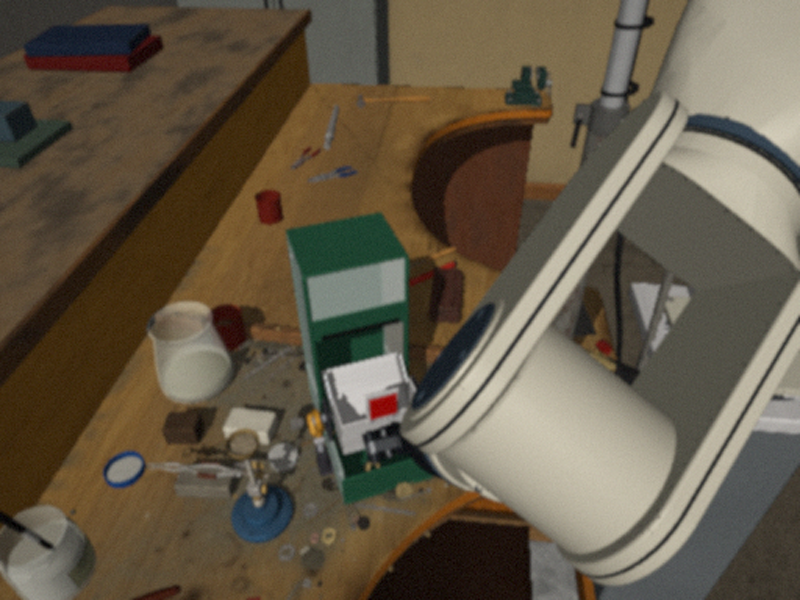

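View pics/top5.png

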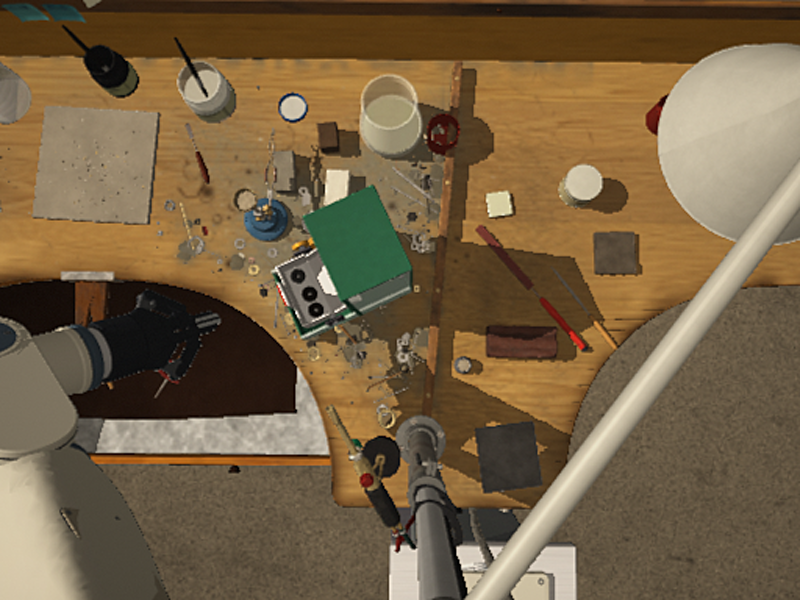

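View pics/wrist5.png

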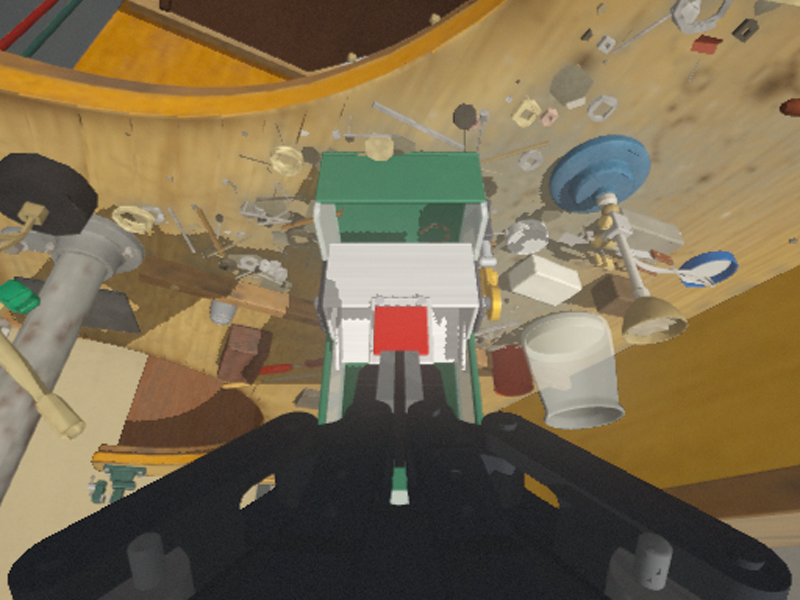

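Request:
{"method": "play_rows", "body": {
  "motion": [
    {"dx": 0.6, "dy": -1.2, "dz": -3, "spin": 0},
    {"dx": 1.2, "dy": -2.5, "dz": -6, "spin": 0},
    {"dx": 1.8, "dy": -3.8, "dz": -8, "spin": 0},
    {"dx": 2.3, "dy": -4.9, "dz": -8, "spin": 0},
    {"dx": 2.8, "dy": -5.9, "dz": -8, "spin": 0},
    {"dx": 3.0, "dy": -6.3, "dz": -8, "spin": 0},
    {"dx": 3.0, "dy": -6.3, "dz": -8, "spin": 0}
  ]
}}

```text
time_s: 8.65
eef_pos: [0.5514, 0.3405, 0.1415]
tcp_rot: [[0.282, -0.326, 0.902], [-0.581, 0.69, 0.431], [-0.764, -0.646, 0.005]]
force: [0.4, 0.2, -0.1]
gripper_width: 0.0
```

```bash
python3 st.py 6 wrist top
```

```text
8.65 [ 0.81790543  0.71336706  1.54242804 -0.68530236  1.26146477  0.71677005] [0.55141007 0.34048819 0.14151564] [ 0.35190225  0.19528958 -0.09419315]
-64.08890212985993 40.20683677935756
box xy -0.07108399772354018 0.00045761132702250296 0.14151564238563732
```

View pics/wrist6.png

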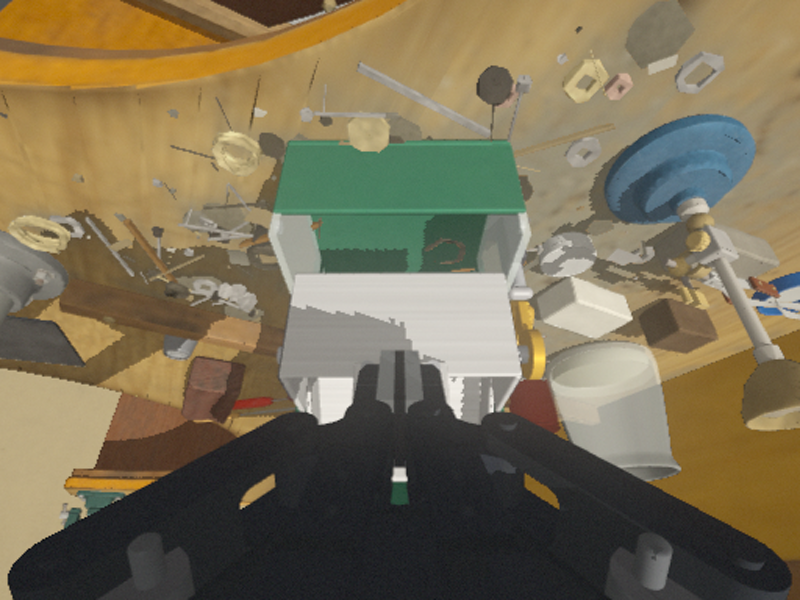

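View pics/top6.png

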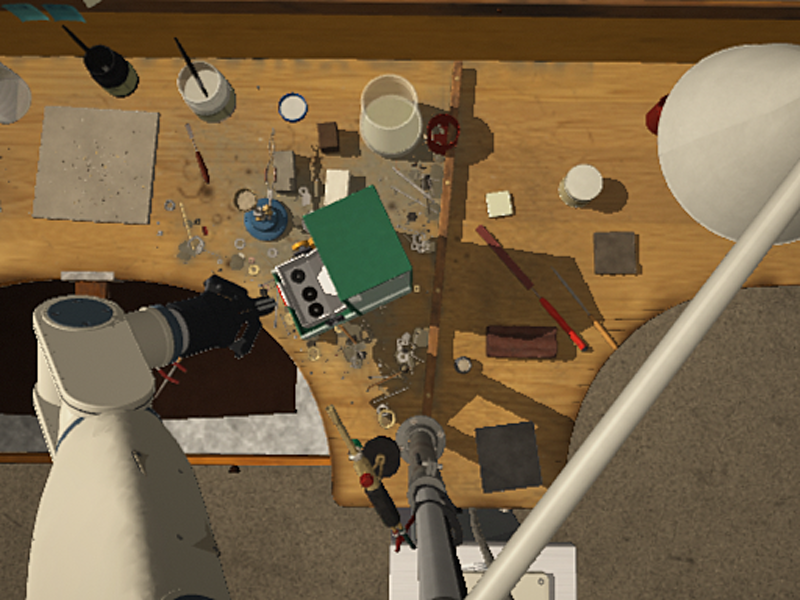

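Request:
{"method": "play_rows", "body": {
  "motion": [
    {"dx": 0.25, "dy": -0.5, "dz": 0, "spin": 0},
    {"dx": 0.5, "dy": -1.0, "dz": 0, "spin": 0},
    {"dx": 0.75, "dy": -1.6, "dz": 0.25, "spin": 0},
    {"dx": 1.0, "dy": -2.1, "dz": 0.6, "spin": 0},
    {"dx": 1.3, "dy": -2.7, "dz": 0.9, "spin": 0},
    {"dx": 1.6, "dy": -3.3, "dz": 1.25, "spin": 0},
    {"dx": 1.95, "dy": -4.05, "dz": 1.6, "spin": 0},
    {"dx": 2.3, "dy": -4.8, "dz": 1.95, "spin": 0},
    {"dx": 2.65, "dy": -5.5, "dz": 2.3, "spin": 0},
    {"dx": 3.0, "dy": -6.3, "dz": 2.6, "spin": 0},
    {"dx": 3.0, "dy": -6.3, "dz": 2.6, "spin": 0}
  ]
}}

```text
time_s: 9.85
eef_pos: [0.5816, 0.2777, 0.1679]
tcp_rot: [[0.283, -0.326, 0.902], [-0.58, 0.691, 0.431], [-0.764, -0.645, 0.006]]
force: [-2.3, 2.9, 6.3]
gripper_width: 0.003
```

```bash
python3 st.py 7 wrist top
```

```text
9.85 [ 0.72114467  0.64986855  1.59410432 -0.72422811  1.22091253  0.64869018] [0.58159612 0.27767636 0.16788601] [-2.26001539  2.90731866  6.34294816]
-64.01684311973723 40.195265968029176
box xy -0.0013957017272409945 0.0007117868781434474 0.16788601293446068
```

View pics/wrist7.png

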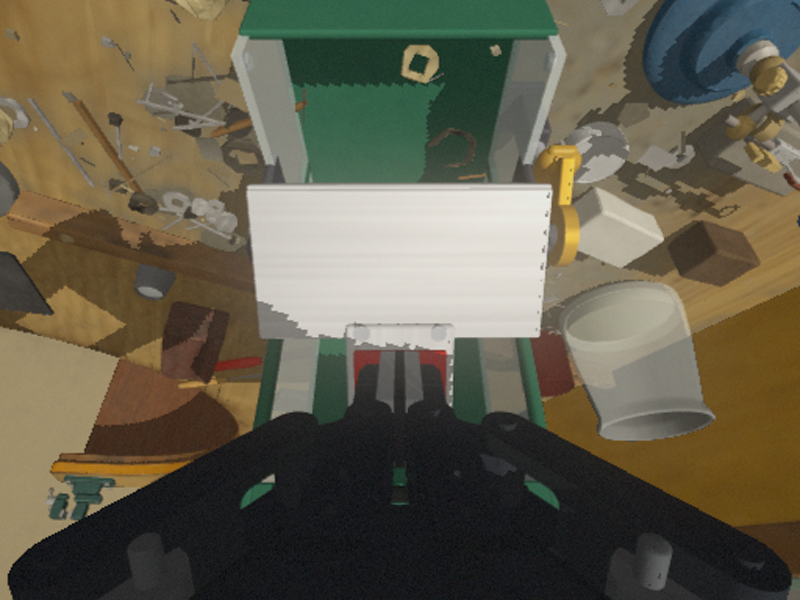

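View pics/top7.png

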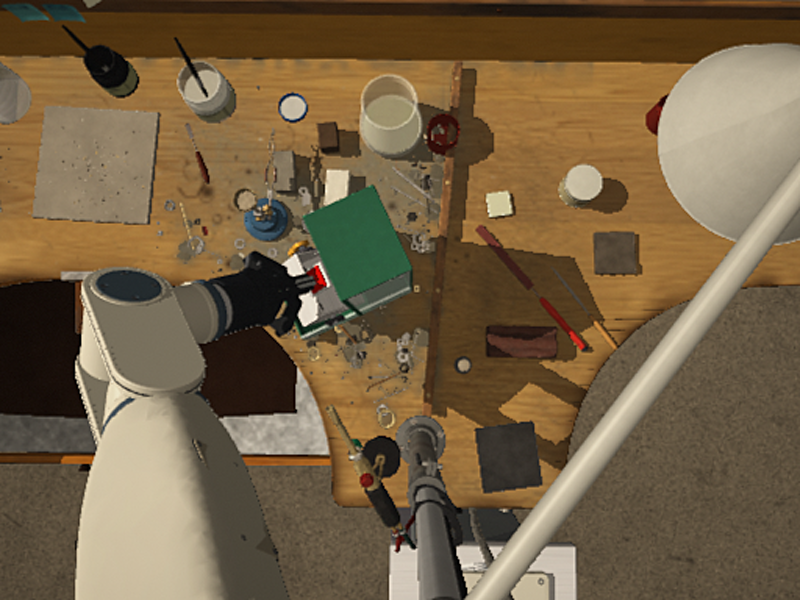

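Request:
{"method": "play_rows", "body": {
  "motion": [
    {"dx": 0.25, "dy": -0.55, "dz": 0.05, "spin": 0},
    {"dx": 0.5, "dy": -1.1, "dz": 0.05, "spin": 0},
    {"dx": 0.75, "dy": -1.6, "dz": 0, "spin": 0},
    {"dx": 0.95, "dy": -2.0, "dz": -0.1, "spin": 0},
    {"dx": 1.15, "dy": -2.4, "dz": -0.2, "spin": 0},
    {"dx": 1.3, "dy": -2.8, "dz": -0.35, "spin": 0},
    {"dx": 1.5, "dy": -3.15, "dz": -0.55, "spin": 0},
    {"dx": 1.5, "dy": -3.15, "dz": -0.55, "spin": 0},
    {"dx": 1.5, "dy": -3.15, "dz": -0.55, "spin": 0},
    {"dx": 1.5, "dy": -3.15, "dz": -0.55, "spin": 0},
    {"dx": 1.5, "dy": -3.15, "dz": -0.55, "spin": 0}
  ]
}}

```text
time_s: 11.05
eef_pos: [0.5965, 0.2466, 0.1627]
tcp_rot: [[0.283, -0.326, 0.902], [-0.581, 0.69, 0.432], [-0.763, -0.646, 0.006]]
force: [-1.3, 2.3, 6.0]
gripper_width: -0.0
```

```bash
python3 st.py 8 wrist side
```

```text
11.05 [ 0.6714709   0.64634749  1.61783598 -0.75098601  1.18084304  0.63290419] [0.59654841 0.24659948 0.16273501] [-1.27895309  2.33091814  5.97809988]
-64.01603861784774 40.27280942051517
box xy 0.03309087151106217 0.0008532537765102068 0.16273501462519588
```

View pics/wrist8.png

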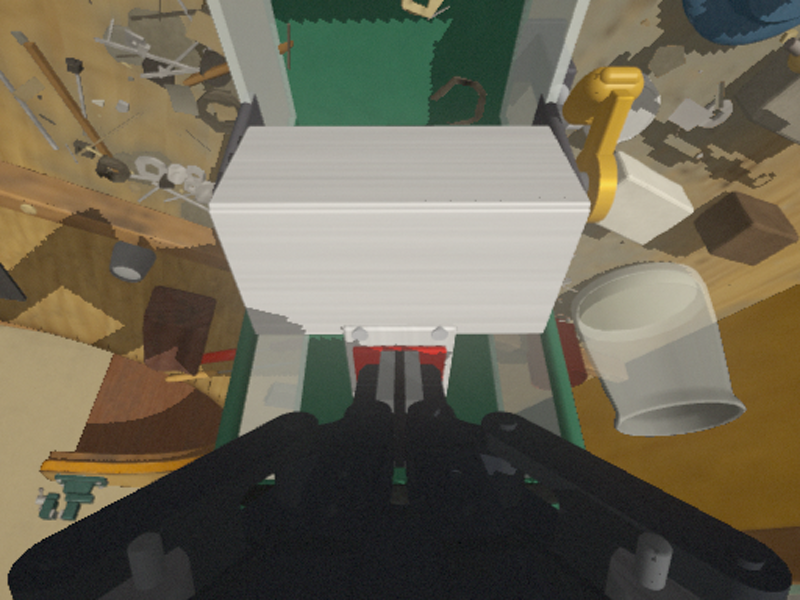

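View pics/side8.png

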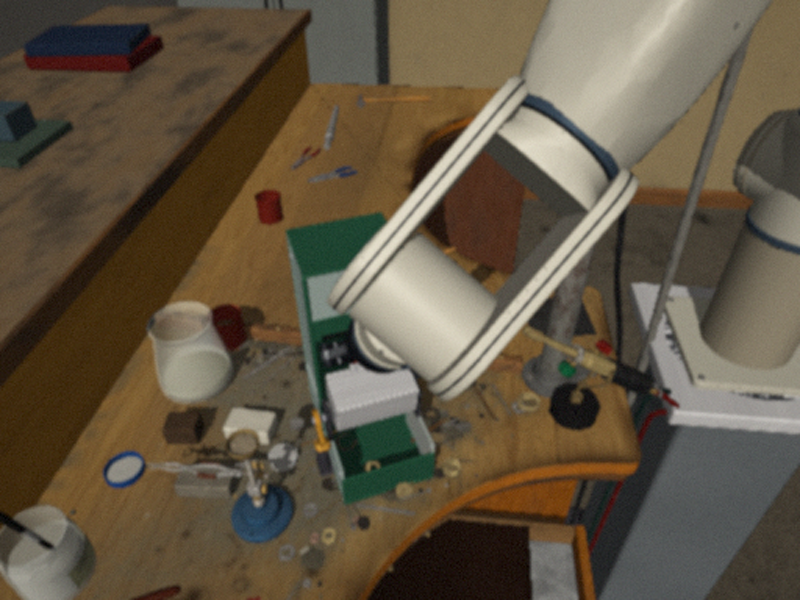

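Request:
{"method": "play_rows", "body": {
  "motion": [
    {"dx": 0.1, "dy": -0.2, "dz": -0.2, "spin": 0},
    {"dx": 0.1, "dy": -0.2, "dz": -0.4, "spin": 0},
    {"dx": 0.1, "dy": -0.2, "dz": -0.4, "spin": 0},
    {"dx": 0.1, "dy": -0.2, "dz": -0.4, "spin": 0},
    {"dx": 0.1, "dy": -0.2, "dz": -0.4, "spin": 0},
    {"dx": 0.1, "dy": -0.2, "dz": -0.4, "spin": 0},
    {"dx": 0.1, "dy": -0.2, "dz": -0.4, "spin": 0}
  ]
}}

```text
time_s: 11.85
eef_pos: [0.5982, 0.2435, 0.1607]
tcp_rot: [[0.284, -0.324, 0.902], [-0.584, 0.688, 0.431], [-0.761, -0.649, 0.006]]
force: [-2.5, -1.4, 11.6]
gripper_width: -0.001
```

```bash
python3 st.py 9 wrist
```

```text
11.85 [ 0.6675175   0.64966715  1.61965641 -0.75714476  1.17754244  0.63630581] [0.5981642  0.24348824 0.16068805] [-2.52233182 -1.39191099 11.55294694]
-64.04947905757274 40.489856134646885
box xy 0.036594556539104955 0.0009747260701470379 0.1606880477611099
```

View pics/wrist9.png

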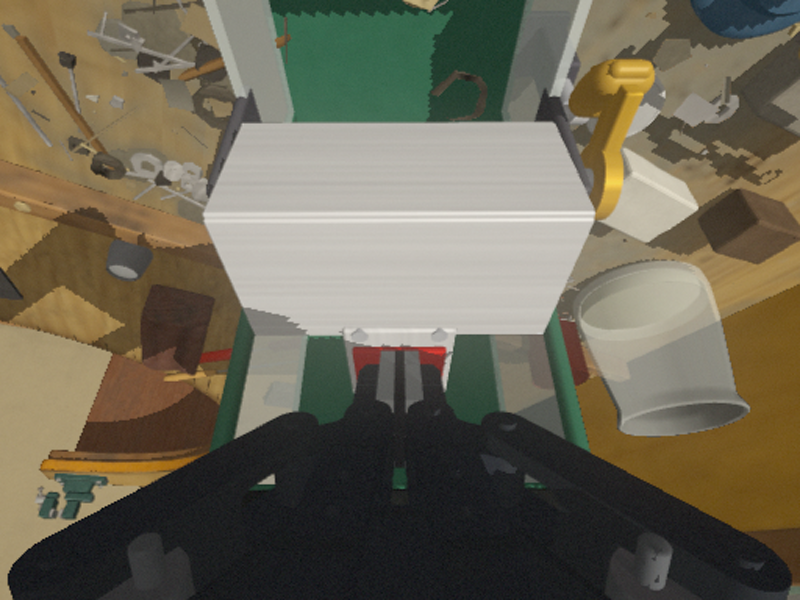

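Request:
{"method": "play_rows", "body": {
  "motion": [
    {"dx": -0.9, "dy": 1.85, "dz": 0.7, "spin": 0},
    {"dx": -1.6, "dy": 3.4, "dz": 0.7, "spin": 0},
    {"dx": -2.35, "dy": 4.9, "dz": 0.1, "spin": 0},
    {"dx": -3.05, "dy": 6.35, "dz": -0.6, "spin": 0},
    {"dx": -3.65, "dy": 7.6, "dz": -1.3, "spin": 0},
    {"dx": -4.15, "dy": 8.7, "dz": -2.0, "spin": 0},
    {"dx": -4.8, "dy": 10, "dz": -2.0, "spin": 0},
    {"dx": -6.3, "dy": 13.2, "dz": -1, "spin": 0},
    {"dx": -8, "dy": 16.8, "dz": 3, "spin": 0},
    {"dx": -9.5, "dy": 20, "dz": 5, "spin": 0},
    {"dx": -9.5, "dy": 20, "dz": 5, "spin": 0},
    {"dx": -9.5, "dy": 20, "dz": 5, "spin": 0}
  ]
}}

```text
time_s: 13.1
eef_pos: [0.5027, 0.4441, 0.2107]
tcp_rot: [[0.285, -0.325, 0.902], [-0.584, 0.688, 0.432], [-0.76, -0.649, 0.006]]
force: [0.0, -0.8, -0.5]
gripper_width: 0.001
```

```bash
python3 st.py 10 wrist side top; python3 -c "
import cv2
b=cv2.imread('pics/top10.png')[170:352,258:430];cv2.imwrite('pics/t10z.png',cv2.resize(b,None,fx=3,fy=3,interpolation=cv2.INTER_CUBIC))"
```

```text
13.1 [ 0.96270903  0.69726999  1.38390264 -0.60638001  1.47517589  0.70863655] [0.50265432 0.44406611 0.21070253] [ 0.04081562 -0.83760782 -0.47250415]
-63.980953824115566 40.503868975586784
box xy -0.18556217970858807 0.0009608765161836369 0.21070253418838256
```

View pics/wrist10.png

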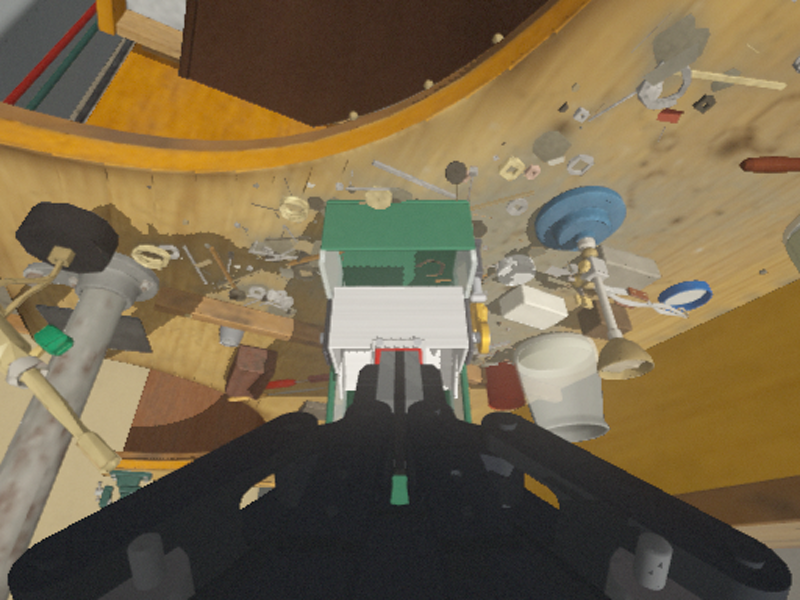

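View pics/t10z.png

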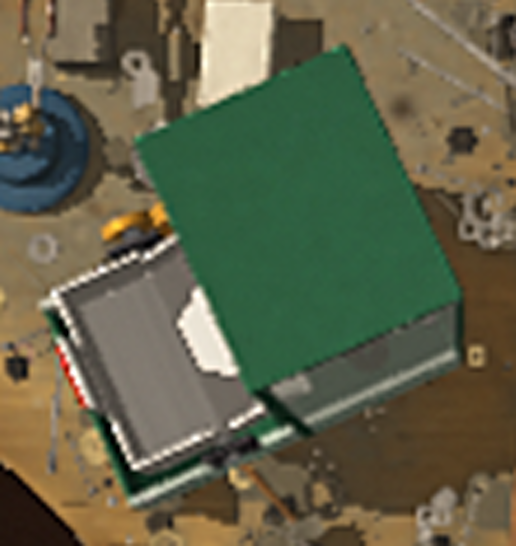

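View pics/side10.png

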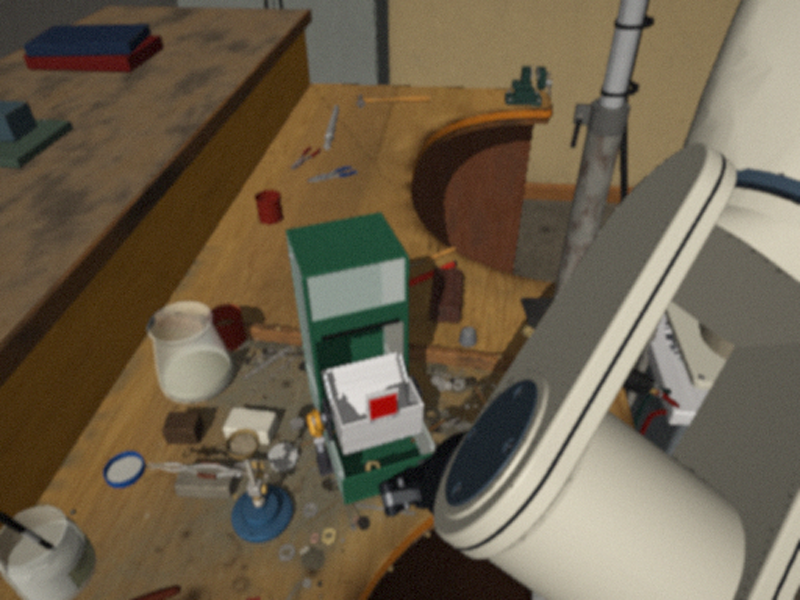

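```bash
python3 - <<'E'
from h import *
import cv2
a=cv2.imread("pics/top0.png");b=env.capture("top");s0=cv2.imread("pics/side0.png");s=env.capture("side")
cv2.imwrite("pics/cmp.png",np.hstack([cv2.resize(i[150:220,165:275],None,fx=3.6,fy=6,interpolation=cv2.INTER_CUBIC) for i in(a,b)]))
cv2.imwrite("pics/cmps.png",np.hstack([cv2.resize(i[200:330,180:290],None,fx=3.6,fy=3.6,interpolation=cv2.INTER_CUBIC) for i in(s0,s)]))
for n,i in(("top",b),("side",s),("top0",a),("side0",s0)):
    h=cv2.cvtColor(i,cv2.COLOR_BGR2HSV);m=((h[...,0]<8)|(h[...,0]>172))&(h[...,1]>180)&(h[...,2]>100)
    ys,xs=np.nonzero(m);k=(xs>165)&(xs<275)&(ys>150)&(ys<300) if 'side' in n else (xs>170)&(xs<200)&(ys>170)&(ys<210)
    print(n,k.sum(),xs[k].mean(),ys[k].mean())
E
```

```text
top 9 179.33333333333334 188.22222222222223
side 172 245.02906976744185 259.7093023255814
top0 9 179.33333333333334 188.22222222222223
side0 172 245.09883720930233 259.6918604651163
```

View pics/cmp.png

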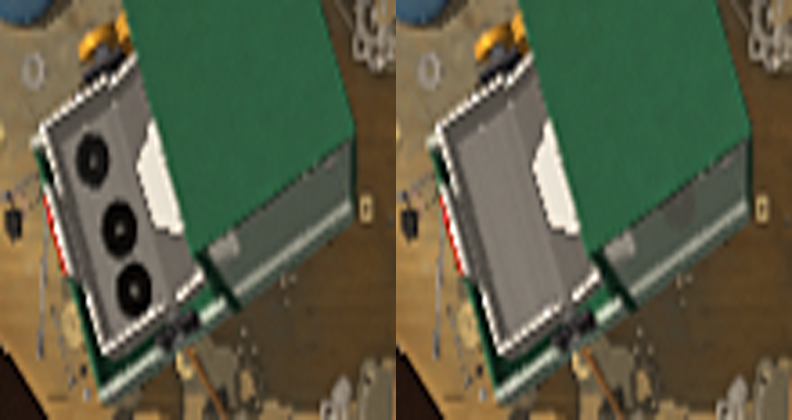

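View pics/cmps.png

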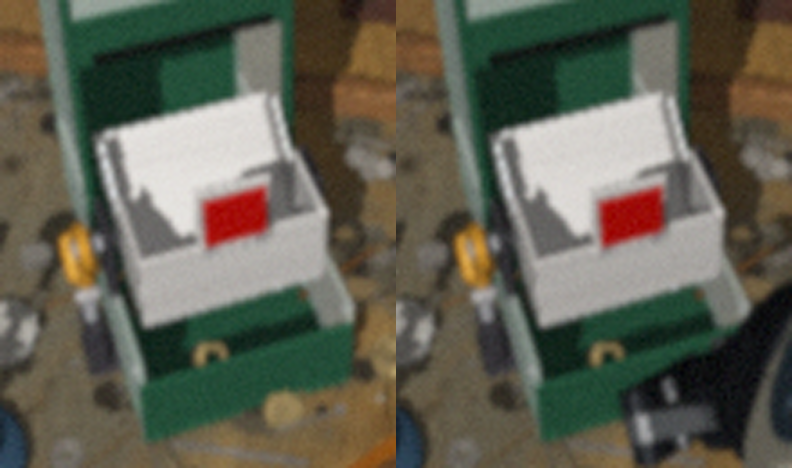

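Request:
{"method": "play_rows", "body": {
  "motion": [
    {"dx": 0, "dy": 0, "dz": 4, "spin": 0},
    {"dx": 0.5, "dy": 0, "dz": 8, "spin": 0},
    {"dx": 1, "dy": 0, "dz": 12, "spin": 0},
    {"dx": 2, "dy": 0, "dz": 14, "spin": 0},
    {"dx": 3, "dy": 0, "dz": 14, "spin": 0},
    {"dx": 3, "dy": 0, "dz": 14, "spin": 0}
  ]
}}

```text
time_s: 13.95
eef_pos: [0.5344, 0.4407, 0.3486]
tcp_rot: [[0.281, -0.323, 0.904], [-0.587, 0.688, 0.428], [-0.76, -0.65, 0.004]]
force: [0.1, 0.3, -0.6]
gripper_width: -0.001
```

```bash
python3 st.py 11 wrist
```

```text
13.95 [ 0.92536818  0.59556385  1.23917964 -0.61834167  1.66224246  0.54053642] [0.53444512 0.44067077 0.34861686] [ 0.12544861  0.33589267 -0.6290823 ]
-64.4295525705115 40.57898638044974
box xy -0.1688308072724204 0.02820503556968619 0.348616858550311
```

View pics/wrist11.png

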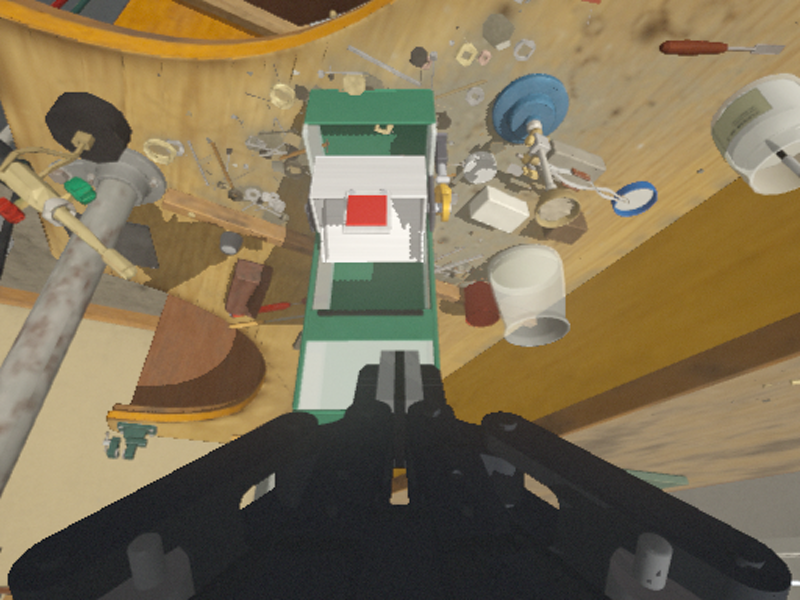

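```bash
python3 -c "
from rig import env
print(env.hand_in(), env.get_obs()['force'])"
```

```text
the job is handed in; nothing more can be done
the job is handed in; nothing more can be done
```

The cup was tipped and swung home empty, and I handed the job in at about 14 s of the 35 s allowed. I expect it to count as done, but two checks are not complete.

**What I did:**
- **Getting the lean:** A move can only shift the tool or turn it about the vertical. I got the 40° lean by driving the arm past its full reach in short calls, which tilted the tool about 2° each time. I then turned that lean toward the box's +x.
- **Tipping:** With the gripper shut, I pushed the red pad through the catch, under the hood, and held it at about 1.5 rad. That angle is worked out from the tool position. The push force stayed under about 12 N in the readings.
- **Backing away:** I backed off along the same path, and the cup came home by itself.

**What my last checks showed:**
- **Cup:** The red pad is at the same pixels as at the start in the top and side pictures. The cup looks empty from the top, side and wrist cameras.
- **Wheels:** I saw only one new dark shape, probably a wheel, through the side pane in the top picture. The roof hides the other two, so I inferred they are in the box because the cup is empty and nothing new lies outside.
- **Bystanders:** They looked unmoved by eye; I did not measure them. The arm was well clear and the force readings were near zero.

**One disagreement:** During the lean trick, joint 3 read 0.086 to 0.087 rad, just below its stated lower limit of 0.09. No fault was reported, but I can't tell whether it counts as leaving the range.

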